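# Seat a vee block in a spring-loaded corner nest and hold it home

## Robot

A 6-joint arm with a two-finger parallel gripper is mounted at the origin on a cart in front of the work surface, level with it; the furniture and walls round the work are solid. World frame = base frame: x ahead of the robot, y to its left, z up, the work surface at z = 0. Lengths are in m, angles in rad, forces in N, time in s.
With the tool pointing down it reaches from about 0.275 to 0.875 m from the base axis. Payload 12.5 kg.
Tool frame: the origin (TCP) lies on the centre line of the jaws, within the pads' length; the fingertips stand r.finger_overhang ahead of it and the grasp point (between the pads) lies 3 mm ahead of it (r.finger_overhang is the distance from the TCP to the fingertips, in m); z points along the fingers, y is the line along which they close (so a half turn about z gives the same grasp; the last joint's range is limited). The gripper opens to 85 mm and grips with 20 to 120 N. Pads are 22 mm wide; open, the fingers measure 114 mm over their backs; the gripper's body (76 mm by 85 mm) begins 54 mm behind the grasp point. The pads swing forward as they close: fully open they stand 13 mm farther back than shut.
Start: joints at [-1.434, 0.351, 1.652, -0, 1.139, -0.085], TCP at [0.121, -0.537, 0.253] pointing down, gripper open.
Joint ranges: [-2.75, 2.75], [-0.79, 2.1], [0.01, 2.65], [-1.57, 4.71], [0.07, 3.14], [-2.87, 2.87]. Speed limits (rad/s): [2.22, 2.22, 2.79, 3.14, 3.14, 3.14].

## Interface

Orientations are given as a unit quaternion [x, y, z, w].
In Python, from cell import r, optics gives the robot as it stands. The module is installed in compiled form; this text tells all that it offers. Calls block until the motion is done:
- r.move_to(position, orientation): joint-space move of the TCP to a pose.
- r.move_linear(position, rot=None, vel=0.15): straight line of the TCP; rot=None keeps the orientation; vel is the mean speed in m/s.
- r.set_joints(angles): joint-space move.
- r.set_gripper(opening, squeeze=None): opening from 0.0 (shut) to 1.0 (fully open); squeeze is the grip in N (None keeps the last); returns when the fingers have stopped.
- r.sleep(seconds).
- r.inverse_kinematics(position, orientation): joint angles nearest the present ones, or None.
- optics.get_image(name): name is "scene" or "side" or "wrist"; returns a dict with "pixels" (420x560x3 uint8, red, green, blue), "depth" (420x560 float32, m along the optical axis (not along the pixel's ray), 0 where there is no reading), "fx", "fy", "cx", "cy" (pixels), "D" ([k1, k2, p1, p2, k3] as OpenCV has them; the pictures are not rectified), "camera_from_world" (4x4, takes a point from world to camera coordinates); the wrist camera has in their place "mount" (4x4, takes a point from camera to tool coordinates, whose origin is the TCP and whose axes are the flange's). Camera axes: x right, y down, z forward; pixel columns grow to the right and rows downward; lengths in m; the calibration is good to about 2 mm. A picture is of the moment at which its call begins: read the wrist's pose just before it.
A pose or a line that the arm cannot do raises r.PlanningError and nothing moves.
- r.hand_in(): hands the job in; it is judged then, once.
Readings, each from a call of its own:
- r.current_t(): time.
- r.current_q(): joint angles.
- r.current_qvel(): joint speeds.
- r.current_effort(): joint torques, N m.
- r.current_tool_pos(): TCP position.
- r.current_ee_rot(): TCP orientation.
- r.current_contact_force(): force on the tool from outside, world axes, zero at the start.
- r.current_torque(): the same for the moment, N m.
- r.current_opening(): opening from 0.0 (shut) to 1.0 (fully open).
- r.current_finger_force(): force on a finger pad.
Only numpy, scipy, OpenCV 4.12 (cv2) and the standard library are available. Lean on these libraries where they do the work, as an engineer would, in place of code of your own. Each camera call takes 0.05 s, during which the arm holds its last target. There are 200 camera calls.

## Task

Clear the loose bolt out of the corner nest by laying it in the shallow steel parts dish. Then set the vee block (not the step block) on the nest plate, groove up and running towards the short end stop, and press it fully home into the corner, so that it sits flat on the plate and flush and firmly against both steel stops at once, with both sprung pins pushed in. Finish while still holding it pressed like that, since the pins push it off again if you let go; leave the step block where it is.

Things in the scene. Friction and masses are not known exactly. Their poses are not given: they have to be found in the camera images.
- nest: fixed locating nest: square dark steel plate 160x160 mm, 10 mm thick, ground and oiled (friction about 0.2), flat on the bench, with two low bright steel stops on top along its +x and +y edges. Origin: centre of the plate's underside; z up. A vee block fully home has its origin at x = 32.5, y = 38, z = 10 mm in this frame, its x axis along the nest's x (either way round)
- nest_corner (a point): where the planes of the two working faces meet the top of the nest plate (nest frame x = 60, y = 60, z = 10 mm). A push of about 15 N towards each stop seats the block firmly; rest it only lightly on the plate meanwhile, as pressing down hard makes it drag
- end_stop: short steel end stop of the nest, 46 mm long along the nest's y, 16 mm wide, 12 mm high above the plate. Its working face is the plane nest x = +60 mm, facing the nest's -x, from y = 8 to 54 mm. Origin: middle of its underside, on the plate
- side_stop: long steel side stop of the nest, 116 mm long along the nest's x, 16 mm wide, 12 mm high above the plate. Its working face is the plane nest y = +60 mm, facing the nest's -y, from x = -62 to 54 mm. Origin: middle of its underside, on the plate
- end_pin (a joint): brass spring pin, 8 mm thick, that stands 4 mm out of the end stop's working face at nest y = 38 mm, 6.5 mm above the plate. Value 0 = out, 0.004 m = pushed in flush with the face; needs about 1.5 N to start moving and 3.5 N when flush
- side_pin (a joint): the same kind of pin in the side stop's working face at nest x = 32.5 mm. Value 0 = out, 0.004 m = pushed in flush; 1.5 to 3.5 N
- vee_block: ground steel vee block, loose on the bench, groove up: 55 mm long (x, the groove's direction), 44 mm wide (y, between flat upright sides), 40 mm high, about 0.5 kg. Origin: centre of its underside. Grip it across its 44 mm sides with the fingertips at least 15 mm above its underside, to pass over the 12 mm stops
- bolt: loose hexagon-head steel bolt, 48 mm long, lying on its side on the nest plate in the way of the block; head 20x17 mm at its -x end, shank 10 mm thick along +x. Origin: middle of its length, at its underside; x along the bolt. Shank centre about 7 mm, head top 17 mm above the plate; grip across the shank or head (along its y)
- parts_dish: shallow open round steel parts dish lying on the bench open side up, 96 mm across the rim, 15 mm high, wall 2.5 mm, inner floor 3 mm above the bench, loose, 0.2 kg. Origin: centre of its underside
- step_block: bystander: plain stepped steel clamping block, 60x100x55 mm, no groove; leave alone. Origin: centre of its underside

How it is judged:
By the outcome, as a careful person would: the job done as asked, in the order asked, and still so for the second after the job is handed in, while the arm keeps its last pose, push and grip.
It also fails if it takes over 72 s, if anything falls off the work surface, if the arm or the gripper's body presses on something with over 40 N, if the wrist force passes 120 N, or if a joint passes its speed limit or range.

## Working session

There is one attempt and no reset: what is moved stays moved. The work goes in short steps, each a Python script; the robot and the scene stay as the last script left them, time stands still between calls to the robot, and variables do not carry over. Pictures are saved under pics/ and viewed, at most 10 in all, crops included, and the job is handed in when it is done.

```bash
mkdir -p pics
cat > h.py <<'E'
import numpy as np, cv2
from cell import r, optics
def grab(n):
    im=optics.get_image(n); np.save(f'pics/{n}.npy',im,allow_pickle=True); return im
def K(im): return np.array([[im['fx'],0,im['cx']],[0,im['fy'],im['cy']],[0,0,1.]])
def cloud(im,T):  # world xyz for each pixel; T world_from_camera
    h,w=im['depth'].shape; u,v=np.meshgrid(np.arange(w),np.arange(h))
    p=cv2.undistortPoints(np.stack([u,v],-1).reshape(-1,1,2).astype(float),K(im),np.array(im['D'],float)).reshape(h,w,2)
    d=im['depth'].astype(float); P=np.stack([p[...,0]*d,p[...,1]*d,d],-1)
    P=P@T[:3,:3].T+T[:3,3]; P[d==0]=np.nan; return P
E
python3 - <<'E'
from h import *
print(r.finger_overhang, r.current_ee_rot(), r.current_tool_pos(), r.current_t())
a=grab('scene'); b=grab('side'); 
for n,im in(('scene',a),('side',b)):
    cv2.imwrite(f'pics/{n}0.png',cv2.resize(im['pixels'][...,::-1],(800,600)))
    print(n,np.linalg.inv(im['camera_from_world']).round(3).tolist())
E
```

```text
0.022 [ 9.93858005e-01  1.10661229e-01  2.90799847e-06 -5.99238082e-04] [ 0.12098324 -0.53620649  0.25273982] 0.0
scene [[-0.818, -0.25, 0.518, 0.015], [-0.575, 0.36, -0.734, 0.736], [-0.003, -0.899, -0.438, 0.492], [0.0, 0.0, 0.0, 1.0]]
side [[-0.994, -0.061, 0.087, 0.456], [-0.106, 0.482, -0.87, 0.89], [0.011, -0.874, -0.486, 0.55], [0.0, 0.0, 0.0, 1.0]]
```

View pics/scene0.png

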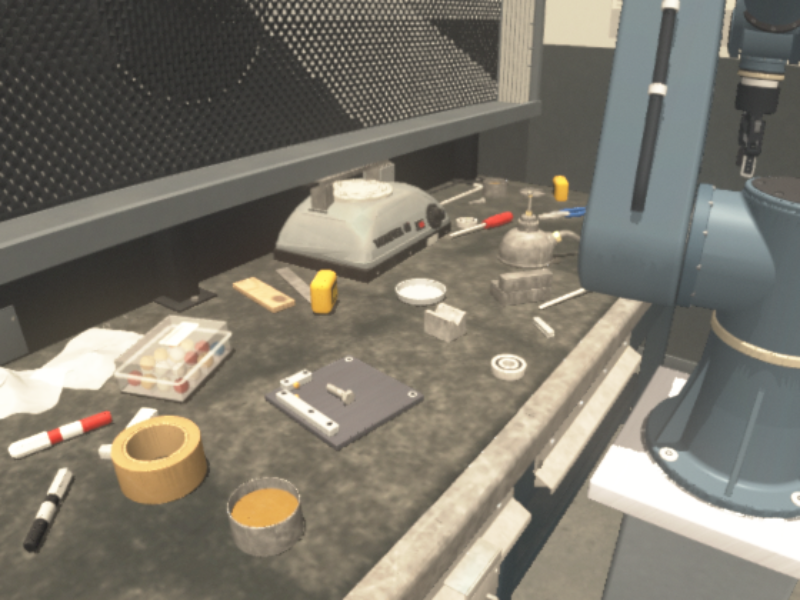

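View pics/side0.png

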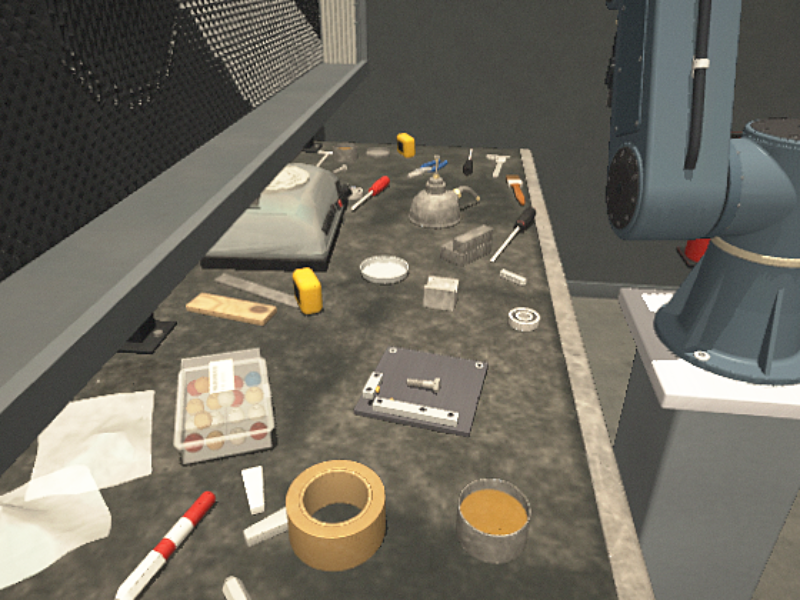

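The scene view shows the nest plate at about (345,400) with the bolt at (340,393). The vee block is at (445,320), the dish at (420,291) and the step block at (523,287). The side view agrees: bolt (423,383), vee block (441,292), dish (384,269). Next I'll get rough positions from depth.

Run:
```python
from h import *
S=560/800
for n,pts in (('scene',dict(bolt=(340,393),vee=(437,325),veetop=(445,312),dish=(420,293),nl=(267,399),nb=(338,443),nr=(421,398),nt=(349,358),step=(523,287),jar=(530,243))),('side',dict(bolt=(423,383),vee=(441,295),dish=(384,270),nA=(390,349),nB=(487,363),nC=(470,431),nD=(357,415),shelf=(340,90),tape=(308,290),step=(467,245),oil=(440,200)))):
    im=np.load(f'pics/{n}.npy',allow_pickle=True).item()
    P=cloud(im,np.linalg.inv(im['camera_from_world']))
    for k,(u,v) in pts.items():
        print(n,k,P[int(v*S),int(u*S)].round(3))
im=np.load('pics/side.npy',allow_pickle=True).item()
w=optics.get_image('wrist'); print(w['mount'].round(4).tolist(),w['fx'],w['cx'],w['cy'],w['D'])
print(r.inverse_kinematics([0.4,0.1,0.35],[1,0,0,0]),r.inverse_kinematics([0.45,0.1,0.3],[.7071,.7071,0,0]))
```

```text
scene bolt [0.491 0.209 0.018]
scene vee [ 0.487 -0.034  0.022]
scene veetop [ 0.49  -0.065  0.032]
scene dish [ 0.602 -0.161  0.001]
scene nl [0.582 0.262 0.002]
scene nb [0.431 0.285 0.008]
scene nr [0.403 0.14  0.007]
scene nt [0.553 0.114 0.008]
scene step [ 0.425 -0.238  0.033]
scene jar [ 0.492 -0.415  0.05 ]
side bolt [0.495 0.21  0.02 ]
side vee [ 0.484 -0.029  0.03 ]
side dish [ 0.604 -0.163  0.001]
side nA [0.554 0.118 0.01 ]
side nB [0.405 0.134 0.008]
side nC [0.427 0.281 0.004]
side nD [0.582 0.265 0.002]
side shelf [ 0.77  -0.604  0.259]
side tape [0.708 0.018 0.049]
side step [ 0.443 -0.212  0.044]
side oil [ 0.506 -0.42   0.057]
[[-0.0003, -0.9627, -0.2707, 0.0689], [1.0, -0.0003, 0.0, 0.0002], [-0.0001, -0.2707, 0.9627, -0.1206], [0.0, 0.0, 0.0, 1.0]] 320.1807152818866 279.7489412340819 213.4445971540937 [-0.02199458  0.          0.          0.          0.        ]
[ 1.31959144e-01 -5.11856823e-03  1.83885302e+00 -4.44089210e-16
  1.30785820e+00  1.70275547e+00] [ 1.17624427e-01  1.36537939e-01  1.81012236e+00 -4.44089210e-16
  1.19493236e+00  1.17624427e-01]
```

```bash
cat >> h.py <<'E'
from scipy.spatial.transform import Rotation as R
def tool(): 
    T=np.eye(4); T[:3,:3]=R.from_quat(r.current_ee_rot()).as_matrix(); T[:3,3]=r.current_tool_pos(); return T
def wrist(tag):
    T=tool(); im=optics.get_image('wrist'); im['wfc']=T@im['mount']
    np.save(f'pics/{tag}.npy',im,allow_pickle=True); cv2.imwrite(f'pics/{tag}.png',cv2.resize(im['pixels'][...,::-1],(800,600),interpolation=cv2.INTER_CUBIC)); return im
def onplane(tag,pts,z):   # pts in 800x600 picture
    im=np.load(f'pics/{tag}.npy',allow_pickle=True).item()
    p=cv2.undistortPoints((np.array(pts,float)*.7-.15).reshape(-1,1,2),K(im),np.array(im['D'],float)).reshape(-1,2)
    T=im['wfc']; d=np.c_[p,np.ones(len(p))]@T[:3,:3].T; o=T[:3,3]
    return o+d*((np.asarray(z)-o[2])/d[:,2])[:,None]
def down(yaw): # tool x at world angle yaw, z down
    c,s=np.cos(yaw),np.sin(yaw); return R.from_matrix(np.array([[c,s,0],[s,-c,0],[0,0,-1.]])).as_quat()
E
python3 - <<'E'
from h import *
q=down(np.pi)
r.move_to([0.53,-0.09,0.22],q); wrist('w1'); print(r.current_q().round(2) if hasattr(r.current_q(),'round') else r.current_q())
r.move_to([0.50,0.19,0.22],q); wrist('w2'); print(r.current_t(),r.current_q(),r.current_tool_pos())
E
```

```text
[-0.26  0.37  1.72 -0.    1.06 -1.83]
3.5167 [ 2.73916107e-01  3.61425819e-01  1.72590428e+00 -2.27247354e-04
  1.05421284e+00 -1.29539674e+00] [0.50047511 0.18887374 0.22001128]
```

View pics/w1.png

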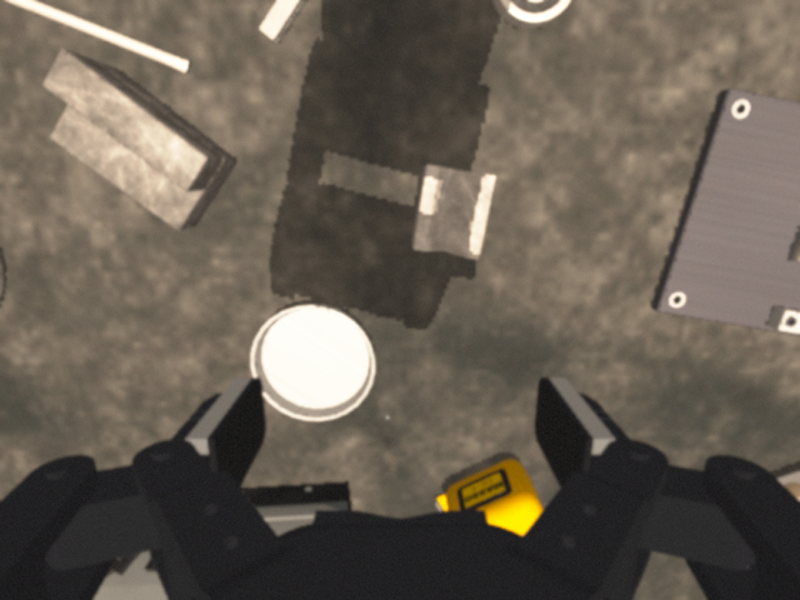

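View pics/w2.png

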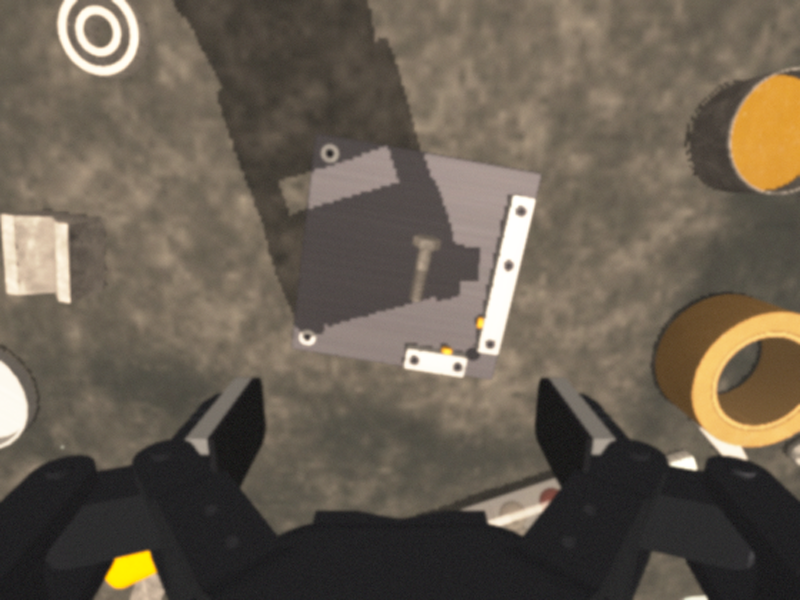

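Wrist view 1 shows the vee block's top at about (424,165) to (496,175) and (414,250) to (479,259), with the groove vertical in the image, and the dish centred near (313,362). View 2 shows the nest plate with corners near (313,138), (541,174), (296,347) and (490,378), and the bolt from its head at (427,243) to its tip at (416,302). I'll enlarge both for accuracy.

Run:
```python
import cv2,numpy as np
a=cv2.imread('pics/w1.png'); b=cv2.imread('pics/w2.png')
# w2 crop x 285..545, y 125..385 (260) x2.2 ; w1 crop x400..510,y155..270
B=cv2.resize(np.clip(b[125:385,285:545].astype(float)*1.3,0,255).astype('uint8'),(572,572),interpolation=cv2.INTER_CUBIC)
A=cv2.resize(a[155:275,400:510],(220,240),interpolation=cv2.INTER_CUBIC)
C=cv2.resize(b[225:315,390:450],(200,300),interpolation=cv2.INTER_CUBIC)
o=np.zeros((572,800,3),'uint8'); o[:,:572]=B; o[:240,580:]=A; o[250:550,580:780]=np.clip(C.astype(float)*2,0,255)
cv2.imwrite('pics/crop1.png',o)
```

```text
(no output)
```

View pics/crop1.png

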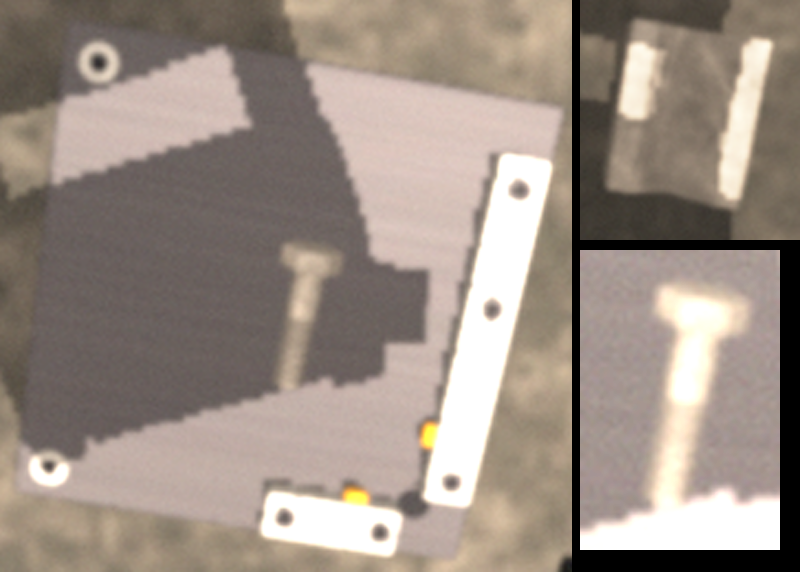

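```bash
cat > meas.py <<'E'
from h import *
def fit(P,Q): # rigid 2D: world=Rot*model+t
    mp,mq=P.mean(0),Q.mean(0); a=P-mp;b=Q-mq
    th=np.arctan2((a[:,0]*b[:,1]-a[:,1]*b[:,0]).sum(),(a*b).sum()); c,s=np.cos(th),np.sin(th); M=np.array([[c,-s],[s,c]])
    t=mq-M@mp; return th,t,(Q-(P@M.T+t))*1e3
crop=np.array([(72,22),(563,108),(18,490),(458,558),(502,153),(551,160),(472,507),(424,500),(265,490),(402,514),(394,556),(262,537)],float)
mod=np.array([(-80,-80),(-80,80),(80,-80),(80,80),(-62,60),(-62,76),(54,76),(54,60),(60,8),(60,54),(76,54),(76,8)])/1e3
W=onplane('w2',crop/2.2+[285,125],[.01]*4+[.022]*8)[:,:2]
th,t,e=fit(mod,W); print('nest',np.degrees(th),t,e.round(1).tolist())
A=np.array([(632,20),(773,40),(740,207),(608,190)],float)
V=onplane('w1',(A-[580,0])/2+[400,155],[.04]*4)[:,:2]
vm=np.array([(-27.5,-22),(-27.5,22),(27.5,22),(27.5,-22)])/1e3
print('vee',np.degrees((f:=fit(vm,V))[0]),f[1],f[2].round(1).tolist())
C=np.array([(702,305),(690,380),(667,505)],float)
print('bolt',onplane('w2',(C-[580,250])/3.3333+[390,225],[.02]*3).round(4).tolist())
print('dish',onplane('w1',[(313,303),(313,420),(251,362),(376,362)],[.015]*4).round(4).tolist())
for tag in('w1','w2'):
    im=np.load(f'pics/{tag}.npy',allow_pickle=True).item(); P=cloud(im,im['wfc'])
    for n,(u,v) in (dict(veerail=(485,215),veerailL=(427,195),dish=(313,362),plate=(700,200),bench=(400,400)) if tag=='w1' else dict(plate=(350,250),plate2=(450,320),ss=(507,275),head=(427,243),shank=(421,280),bench=(400,400))).items():
        print(tag,n,P[int(v*.7),int(u*.7)].round(4))
# independent: depth-based segmentation of the vee top
im=np.load('pics/w1.npy',allow_pickle=True).item(); P=cloud(im,im['wfc']); 
m=(np.abs(P[...,2]-.04)<.004)&(P[...,0]>.42)&(P[...,0]<.56)&(P[...,1]>-.12)&(P[...,1]<.02)
x=P[m][:,:2]; print(len(x), 'depth rect',cv2.minAreaRect((x*1000).astype(np.float32)))
E
python3 meas.py
```

```text
nest -9.523426974593766 [0.49497717 0.1966738 ] [[1.7, 1.9], [1.0, -1.5], [-1.4, 1.9], [-1.7, -0.1], [0.1, -0.2], [-0.5, -0.7], [0.2, 0.6], [0.2, -0.0], [-0.8, -1.7], [0.4, -0.4], [0.2, 0.1], [0.6, -0.0]]
vee -7.910519145621786 [ 0.48444984 -0.05566517] [[0.4, -0.6], [0.4, 0.6], [-0.6, 0.1], [-0.2, -0.2]]
bolt [[0.476, 0.2076, 0.02], [0.492, 0.2053, 0.02], [0.5196, 0.2006, 0.02]]
dish [[0.5515, -0.1551, 0.015], [0.6484, -0.1603, 0.015], [0.5985, -0.2054, 0.015], [0.5985, -0.1092, 0.015]]
w1 veerail [ 0.4853 -0.036   0.0403]
w1 veerailL [ 0.4727 -0.0741  0.0409]
w1 dish [ 0.603  -0.1599  0.0035]
w1 plate [0.4774 0.1225 0.0096]
w1 bench [ 6.389e-01 -9.070e-02 -3.000e-04]
w2 plate [0.4836 0.1518 0.0107]
w2 plate2 [0.5375 0.2271 0.0087]
w2 ss [0.4989 0.2639 0.0236]
w2 head [0.4762 0.2068 0.0269]
w2 shank [0.5036 0.2034 0.0211]
w2 bench [ 6.095e-01  1.890e-01 -4.000e-04]
1525 depth rect ((484.27569580078125, -56.41986846923828), (44.25145721435547, 55.231014251708984), 80.8659896850586)
```

Run:
```python
from h import *
im=np.load('pics/w2.npy',allow_pickle=True).item(); P=cloud(im,im['mount'])
for u,v in [(255,385),(262,380),(540,382),(548,382),(230,410),(200,445),(600,445)]:
    print((u,v),P[int(v*.7),int(u*.7)].round(4))
m=np.zeros((420,560),bool); m[260:330]=1; Q=P[m&(np.abs(P[...,1])<.07)&(np.abs(P[...,0])<.03)&(P[...,2]<.1)]
print('max tool z',np.percentile(Q[:,2],[50,90,99,100]))
# bolt approach
r.set_gripper(0.45)
c=np.array([0.4955,0.2047]); q=down(np.pi-np.radians(9.2))
r.move_to([*c,0.10],q); r.move_linear([*c,0.060],vel=.1)
print(r.current_tool_pos(),r.current_contact_force(),r.current_opening(),r.current_t())
wrist('w3')
im=np.load('pics/w3.npy',allow_pickle=True).item(); P=cloud(im,im['mount'])
m=(P[...,2]<.035)&(np.abs(P[...,0])<.03)&(np.abs(P[...,1])<.06); print('max z',np.percentile(P[m][:,2],[50,90,99,100]))
```

```text
(255, 385) [ 0.01   -0.0425  0.0011]
(262, 380) [-0.0909 -0.1126  0.2199]
(540, 382) [0.0086 0.0423 0.0061]
(548, 382) [0.0104 0.0432 0.0022]
(230, 410) [ 0.0104 -0.0439 -0.0149]
(200, 445) [ 0.009  -0.0462 -0.0284]
(600, 445) [ 0.0091  0.0459 -0.0286]
max tool z [-0.02156632 -0.00028907  0.00720428  0.00956919]
[0.49601131 0.20479884 0.0607589 ] [-0.51600273  0.79375546 -0.424804  ] 0.4482474691733921 5.1417
max z [-0.05420316 -0.02601887  0.01401965  0.0349997 ]
```

View pics/w3.png

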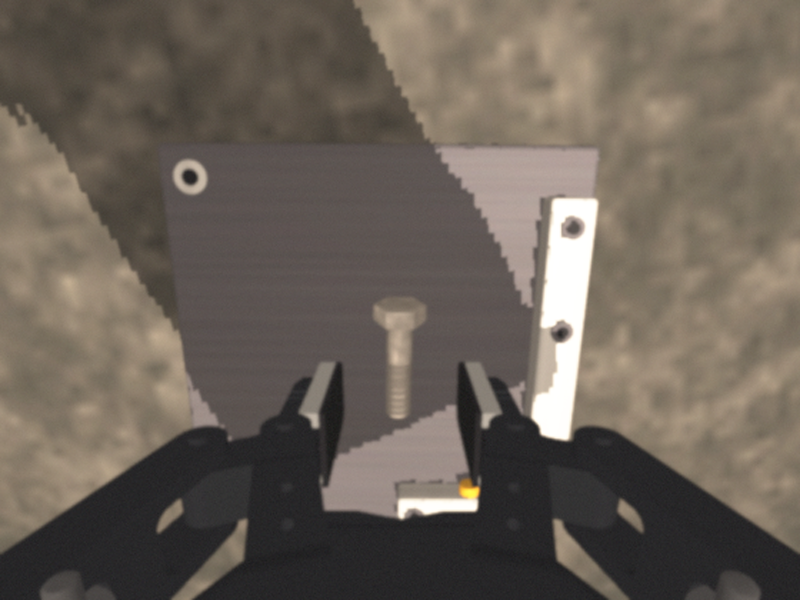

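The bolt (head (400,312), tip (398,415)) is centred and aligned between the pads at (330,365) and (470,365). Next I'll grasp it and place it in the dish.

Run:
```python
from h import *
c=np.array([0.4955,0.2047])
r.move_linear([*c,0.0335],vel=.06); r.set_gripper(0.0,squeeze=40)
print(r.current_tool_pos(),r.current_contact_force(),r.current_opening(),r.current_finger_force(),r.current_t())
z0=r.current_tool_pos()[2]
r.move_linear([*c,0.11],vel=.15)
print(r.current_contact_force(),r.current_opening(),r.current_finger_force())
d=np.array([0.600,-0.158]); q=down(np.pi-np.radians(9.2))
r.move_to([*d,0.11],q); r.move_linear([*d,0.045],vel=.12); r.move_linear([*d,0.0335-0.007+0.0012],vel=.04)
print(r.current_tool_pos(),z0,r.current_contact_force(),r.current_opening())
r.set_gripper(0.3); r.sleep(0.2)
r.move_linear([*d,0.13],vel=.15); r.set_gripper(1.0)
wrist('w4'); print(r.current_t(),r.current_contact_force())
```

```text
[0.49566128 0.2047396  0.03378292] [-0.27259165 -0.66428653  1.36233595] 0.09333987355499825 39.06047880649567 6.15
[-0.98717756 -0.00518747 -0.62752895] 0.0961049160060285 38.99327337741852
[ 0.59994523 -0.15800744  0.02757215] 0.03378291645729156 [ 1.01491552  0.75924438 -0.06734426] 0.09212995512752602
11.5 [ 0.23725099 -0.21540436  0.03393482]
```

View pics/w4.png

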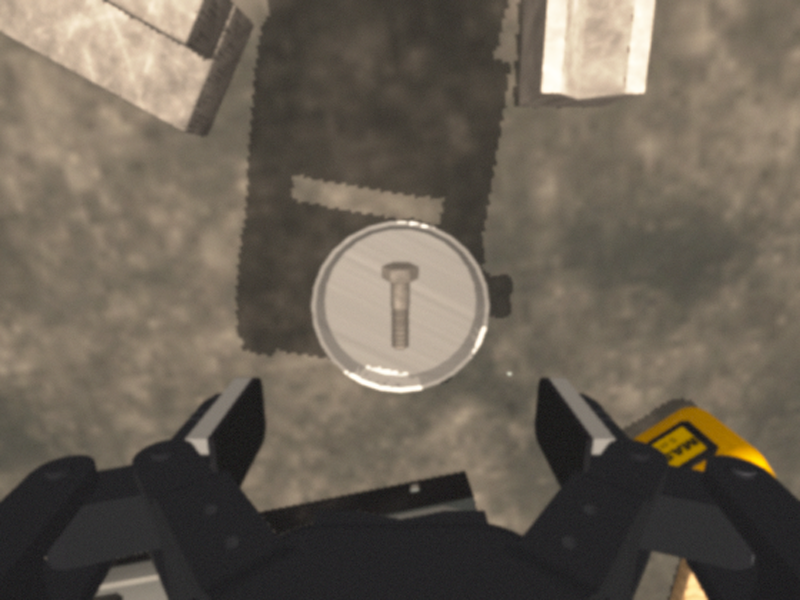

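The bolt lies flat in the middle of the dish, from its head at (400,270) to its tip at (400,348), so that part is done. Now I'll refine the nest yaw from w3 and pick up the vee block.

Run:
```python
from h import *
p=onplane('w3',[(165,147),(598,150),(598,200),(573,438)],[.01,.01,.022,.022]); 
a=p[1]-p[0]; b=p[3]-p[2]; print('yaw near edge',np.degrees(np.arctan2(a[1],a[0]))-90,np.hypot(*a[:2]),'side stop',np.degrees(np.arctan2(b[1],b[0])))
c=np.array([0.4843,-0.056]); q=down(np.pi-np.radians(8.8))
r.move_to([*c,0.12],q); r.move_linear([*c,0.055],vel=.15); r.move_linear([*c,0.037],vel=.06)
print(r.current_tool_pos(),r.current_contact_force())
r.set_gripper(0.0,squeeze=80); r.sleep(.1)
print(r.current_tool_pos(),r.current_contact_force(),r.current_opening(),r.current_finger_force(),r.current_torque())
r.move_linear([*c,0.10],vel=.1); r.sleep(.1)
print(r.current_tool_pos(),r.current_contact_force(),r.current_torque(),r.current_opening(),r.current_t())
```

```text
yaw near edge -9.623091394022097 0.15473275001022166 side stop -8.60992607769264
[ 0.48417517 -0.05596182  0.03679697] [-0.39592419  0.40897371 -0.46222077]
[ 0.48449947 -0.05610716  0.03754873] [-2.65661467 -0.69575899  7.43224214] 0.49845419795077067 82.81014204025269 [-0.10534061  0.39299766 -0.01201964]
[ 0.48386123 -0.05591123  0.09929373] [ 0.32001718  0.42137435 -4.5532651 ] [-0.04731702  0.00601741  0.0021942 ] 0.49791299986615045 14.6667
```

```bash
cat >> h.py <<'E'
YAW=np.radians(-9.4); NT=np.array([0.49498,0.19667])
c_,s_=np.cos(YAW),np.sin(YAW); RN=np.array([[c_,-s_],[s_,c_]])
def N2W(x,y,z): return [*(NT+RN@np.array([x,y])/1e3),z/1e3]
def force(n=5):
    F=[];M=[]
    for _ in range(n):
        F.append(r.current_contact_force());M.append(r.current_torque());r.sleep(.01)
    F=np.mean(F,0);M=np.mean(M,0); return np.r_[RN.T@F[:2],F[2]],np.r_[RN.T@M[:2],M[2]]
def pos(): 
    p=np.array(r.current_tool_pos()); return np.r_[RN.T@(p[:2]-NT),p[2]]*1e3
E
python3 - <<'E'
from h import *
q=down(np.pi+YAW)
r.move_to(N2W(18,26,110),q); r.move_linear(N2W(18,26,60),vel=.1); r.move_linear(N2W(18,26,49.5),vel=.05); r.sleep(.1)
F0,M0=force(); print('free',F0.round(2),M0.round(3),pos().round(2))
z=49.5
while z>45.5:
    z-=.4; r.move_linear(N2W(18,26,z),vel=.03); F,M=force(3)
    if F[2]-F0[2]>2.0: break
print('plate',z,F.round(2),M.round(3),pos().round(2),r.current_t())
wrist('w5')
E
```

```text
free [ 0.08  0.22 -4.32] [-0.015 -0.017 -0.002] [18.1  26.09 49.67]
plate 47.10000000000001 [-3.12 -1.63  5.72] [-0.296  0.492 -0.012] [18.09 26.05 47.58] 18.5417
```

View pics/w5.png

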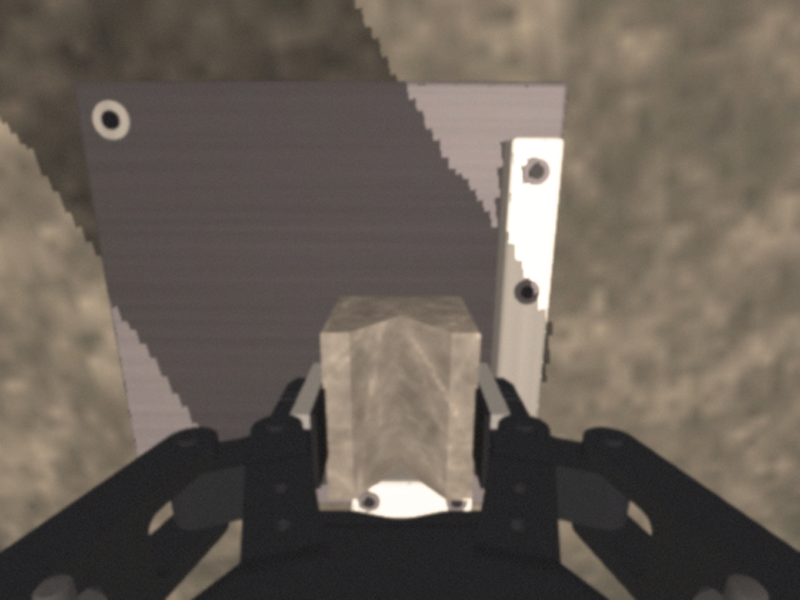

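The block is held over the plate clear of both stops, with its near edge parallel to the plate edge at rows 83 to 85. The side stop is at (512..563,140). I'll lighten the down-force and press towards the side stop first.

```bash
cat >> h.py <<'E'
def push(x,y,z,ax,lim,stop,step=.5):
    """step command along nest axis ax until reaction < -lim or command reaches stop"""
    c=[x,y,z]; 
    while c[ax]<stop:
        c[ax]+=step; r.move_linear(N2W(*c),vel=.03); F,M=force(3)
        if F[2]>1: c[2]+=.1
        if F[2]<-3.5: c[2]-=.05
        print(np.round(c,2),F.round(1),M.round(3),pos().round(2))
        if F[ax]<-lim: break
    return c
E
python3 - <<'E'
from h import *
z=47.35
r.move_linear(N2W(18,26,z),vel=.03); print(force()[0].round(2))
r.move_linear(N2W(18,32,z),vel=.05); print(force()[0].round(2),pos())
c=push(18,32,z,1,8,42)
print(c,r.current_t())
E
```

```text
[-2.29 -1.05  4.41]
[-0.21  2.67  3.26] [18.37509464 32.50453146 47.57066543]
[18.   32.5  47.45] [2.  0.3 5. ] [-0.027 -0.194  0.048] [18.37 32.51 47.55]
[18.   33.   47.55] [ 2.5 -2.2  5.3] [-0.368 -0.296 -0.017] [18.26 32.8  47.59]
[18.   33.5  47.65] [ 1.6 -2.9  5.8] [-0.48  -0.289 -0.01 ] [18.09 33.2  47.57]
[18.   34.   47.75] [ 1.5 -4.8  5. ] [-0.78 -0.25 -0.05] [17.95 33.65 47.56]
[18.   34.5  47.85] [ 1.  -5.   3.9] [-0.828 -0.259 -0.089] [17.83 34.22 47.59]
[18.   35.   47.95] [ 1.2 -4.5  1.2] [-0.703 -0.16  -0.028] [17.76 34.81 47.61]
[18.  35.5 47.9] [ 0.9 -2.9 -3.6] [-0.533 -0.15  -0.057] [17.69 35.45 47.59]
[18.   36.   47.85] [ 0.1 -2.6 -4.4] [-0.462 -0.089 -0.066] [17.75 35.96 47.65]
[18.  36.5 47.8] [-0.2 -2.8 -6. ] [-0.559  0.054 -0.025] [17.74 36.42 47.64]
[18.   37.   47.75] [-0.9 -3.3 -5. ] [-0.57   0.191 -0.037] [17.8  36.92 47.67]
[18.  37.5 47.7] [-1.1 -3.2 -5.3] [-0.621  0.237 -0.017] [17.89 37.47 47.71]
[18.   38.   47.65] [-1.6 -6.3 -3.6] [-1.062  0.202 -0.077] [17.91 37.68 47.7 ]
[18.   38.5  47.65] [-1.1 -9.6 -1.4] [-1.688  0.166 -0.095] [17.89 37.73 47.65]
[18, 38.5, 47.65000000000003] 22.7667
```

Side contact comes at y ≈ 37.7, as expected. Now the end stop, easing y slightly first.

Run:
```python
from h import *
z=47.65; y=37.7
r.move_linear(N2W(18,y,z),vel=.03)
r.move_linear(N2W(26,y,z),vel=.05); F,M=force(); print(F.round(1),M.round(2),pos().round(2))
c=push(26,y,z,0,15,38)
print(c,r.current_t())
```

```text
[ 2.1 -6.5 -4.9] [-1.1  -0.32 -0.11] [26.63 37.59 47.78]
[26.5 37.7 47.6] [ 0.2 -5.9 -4. ] [-1.025 -0.015 -0.097] [26.77 37.61 47.75]
[27.   37.7  47.55] [-1.  -5.2 -3.9] [-0.947  0.194 -0.045] [27.04 37.6  47.61]
[27.5  37.7  47.55] [-2.5 -5.9 -2.5] [-0.96   0.35  -0.052] [27.37 37.6  47.62]
[28.   37.7  47.55] [-2.7 -5.1 -1.9] [-0.917  0.42  -0.008] [27.82 37.58 47.61]
[28.5  37.7  47.55] [-2.7 -5.4 -2.6] [-0.954  0.452 -0.008] [28.31 37.58 47.59]
[29.   37.7  47.55] [-3.3 -5.3 -1.1] [-0.938  0.592 -0.006] [28.66 37.57 47.61]
[29.5  37.7  47.55] [-4.  -5.4 -0.7] [-0.913  0.704 -0.012] [28.99 37.58 47.61]
[30.   37.7  47.55] [-4.6 -5.1  0.7] [-0.917  0.828 -0.035] [29.46 37.58 47.65]
[30.5  37.7  47.55] [-5.2 -5.5  0.5] [-0.924  0.871 -0.025] [29.88 37.59 47.61]
[31.   37.7  47.55] [-5.6 -4.9  0.4] [-0.893  0.872  0.005] [30.34 37.6  47.64]
[31.5  37.7  47.55] [-5.4 -5.4  0.9] [-0.924  0.963  0.01 ] [30.81 37.58 47.65]
[32.   37.7  47.55] [-5.8 -5.4  0.7] [-0.938  1.03   0.028] [31.25 37.57 47.62]
[32.5  37.7  47.65] [-6.2 -5.5  1. ] [-9.060e-01  1.057e+00 -1.000e-03] [31.74 37.57 47.65]
[33.   37.7  47.65] [-6.1 -5.2  0.5] [-0.84   1.002  0.004] [32.23 37.57 47.68]
[33.5  37.7  47.65] [-6.6 -4.7  0.7] [-0.817  1.12   0.003] [32.59 37.57 47.65]
[34.   37.7  47.75] [-9.2 -4.7  2.7] [-0.782  1.54   0.031] [32.67 37.57 47.68]
[34.5  37.7  47.85] [-11.6  -4.2   4.2] [-7.09e-01  1.91e+00 -1.00e-03] [32.69 37.59 47.69]
[35.   37.7  47.95] [-13.7  -3.5   5.5] [-0.6    2.324  0.04 ] [32.76 37.57 47.72]
[35.5  37.7  48.05] [-16.3  -2.9   6.5] [-0.483  2.717  0.051] [32.81 37.56 47.73]
[35.5, 37.7, 48.05000000000001] 28.5917
```

```bash
cat >> h.py <<'E'
def tilt():
    # small rotation of actual tool relative to commanded, nest axes, deg
    e=(R.from_quat(r.current_ee_rot())*R.from_quat(down(np.pi+YAW)).inv()).as_rotvec(degrees=True)
    return np.r_[RN.T@e[:2],e[2]].round(3)
E
python3 - <<'E'
from h import *
print(tilt())
c=[35.5,37.7,48.25]; r.move_linear(N2W(*c),vel=.03); F,M=force(); print(F.round(1),pos().round(2))
c=push(*c,1,15,42)
print(c,tilt(),r.current_t())
for _ in range(8):
    F,M=force()
    if F[2]<-1: break
    c[2]+=.1; r.move_linear(N2W(*c),vel=.03)
print(c,F.round(1),M.round(2),pos().round(2),tilt(),r.current_t())
E
```

```text
[-0.102  0.343  0.015]
[-15.3  -2.4   2.9] [32.82 37.57 47.77]
[35.5  38.2  48.35] [-14.9  -5.9   4.1] [-0.98   2.485 -0.007] [32.83 37.62 47.77]
[35.5  38.7  48.45] [-14.2  -9.5   4.4] [-1.527  2.386 -0.027] [32.81 37.68 47.8 ]
[35.5  39.2  48.55] [-13.4 -12.4   4.8] [-2.073  2.231 -0.083] [32.84 37.75 47.83]
[35.5  39.7  48.65] [-12.5 -15.4   4.3] [-2.597  2.142 -0.115] [32.81 37.78 47.8 ]
[35.5, 39.7, 48.650000000000006] [-0.266  0.411  0.008] 29.9833
[35.5, 39.7, 49.05000000000001] [-10.6 -14.   -1.6] [-2.46  1.78 -0.11] [32.81 37.8  47.85] [-0.265  0.41   0.011] 31.1917
```

The actual tool is pitched 0.41° and rolled 0.27° by arm compliance, and z is 0.25 mm high, so the block is slightly tilted. I'll servo force, tilt and yaw moment together to settle it flat.

```bash
cat > servo.py <<'E'
from h import *
import sys,json
def servo(c,e,n,Ft=(-16,-16,-2)):
    c=np.array(c,float); e=np.array(e,float)
    for i in range(n):
        F,M=force(4); t=tilt()
        if i%3==0 or i==n-1: print(c.round(2),e.round(2),'F',F.round(1),'Mz',M[2].round(3),'M',M[:2].round(2),'p',pos().round(2),'t',t)
        if i==n-1: break
        c[:2]+=np.clip(.1*(F[:2]-np.array(Ft[:2])),-.3,.3)
        c[2]+=np.clip(.02*(F[2]-Ft[2]),-.15,.15)
        e[:2]-=np.clip(.5*t[:2],-.15,.15); e[2]+=np.clip(.5*M[2],-.05,.05)
        w=np.r_[RN@e[:2],e[2]]
        r.move_linear(N2W(*c),(R.from_rotvec(w,degrees=True)*R.from_quat(down(np.pi+YAW))).as_quat(),vel=.03)
    json.dump([list(c),list(e)],open('st.json','w')); print(r.current_t())
E
python3 - <<'E'
from servo import *
servo([35.5,39.7,49.05],[0,0,0],14)
E
```

```text
[35.5  39.7  49.05] [0. 0. 0.] F [-11.  -13.8  -1.6] Mz -0.119 M [-2.43  1.8 ] p [32.82 37.78 47.86] t [-0.267  0.409  0.011]
[36.32 39.95 49.17] [ 0.27 -0.4  -0.08] F [-14.3 -15.3   1.1] Mz -0.003 M [-2.71  2.58] p [32.75 37.7  47.76] t [-0.059  0.132 -0.052]
[36.66 40.07 49.36] [ 0.33 -0.54 -0.08] F [-15.5 -15.5   0.8] Mz -0.03 M [-2.78  2.78] p [32.73 37.66 47.75] t [-0.02   0.041 -0.051]
[36.77 40.19 49.52] [ 0.36 -0.59 -0.09] F [-15.7 -16.1  -0.2] Mz 0.024 M [-2.85  2.82] p [32.72 37.68 47.76] t [-0.011  0.013 -0.059]
[36.86 40.21 49.62] [ 0.37 -0.61 -0.08] F [-15.6 -15.7  -0.7] Mz -0.038 M [-2.88  2.82] p [32.68 37.66 47.73] t [-0.005  0.012 -0.052]
[36.9  40.24 49.64] [ 0.37 -0.62 -0.1 ] F [-15.5 -16.   -1.2] Mz 0.047 M [-2.88  2.79] p [32.73 37.67 47.77] t [-0.006  0.005 -0.064]
34.9083
```

Run:
```python
from servo import *
c,e=json.load(open('st.json'))
servo(c,e,9,(-16,-16,8)); c,e=json.load(open('st.json'))
servo(c,e,8,(-17,-17,0))
wrist('w6'); a=grab('side')
im=np.load('pics/w6.npy',allow_pickle=True).item(); P=cloud(im,im['wfc'])
c0=np.array(tool()[:2,3]); L=(P[...,:2]-NT)@RN*1e3; z=P[...,2]*1e3
for n,m in (('railL',(L[...,1]>18)&(L[...,1]<24)),('railR',(L[...,1]>52)&(L[...,1]<58))):
    m&=(L[...,0]>4)&(L[...,0]<58)&(np.abs(z-50)<4); A=np.c_[L[m],np.ones(m.sum())]
    k=np.linalg.lstsq(A,z[m],rcond=None)[0]; print(n,m.sum(),z[m].mean().round(2),'x-slope deg',np.degrees(k[0]).round(2))
b=cv2.resize(a['pixels'][230:310,230:350,::-1],(600,400),interpolation=cv2.INTER_CUBIC); cv2.imwrite('pics/crop6s.png',b)
```

```text
[36.9  40.24 49.64] [ 0.37 -0.62 -0.1 ] F [-15.5 -16.2  -0.9] Mz 0.006 M [-2.88  2.83] p [32.73 37.68 47.75] t [-0.006  0.006 -0.062]
[36.81 40.17 49.21] [ 0.38 -0.62 -0.1 ] F [-16.7 -16.6   2.9] Mz 0.001 M [-2.96  3.02] p [32.71 37.68 47.71] t [ 0.007 -0.014 -0.062]
[36.52 39.99 48.96] [ 0.36 -0.6  -0.11] F [-16.6 -15.8   4.6] Mz 0.043 M [-2.89  2.93] p [32.68 37.67 47.69] t [ 0.016 -0.029 -0.073]
[36.39 40.   48.83] [ 0.35 -0.57 -0.09] F [-16.  -16.7   5.4] Mz -0.001 M [-2.97  2.89] p [32.68 37.66 47.68] t [ 0.008 -0.021 -0.061]
37.2083
[36.39 40.   48.83] [ 0.35 -0.57 -0.09] F [-16.4 -16.2   6.1] Mz 0.008 M [-2.94  2.88] p [32.68 37.66 47.67] t [ 0.008 -0.018 -0.061]
[36.59 40.17 49.12] [ 0.35 -0.57 -0.09] F [-16.6 -16.5   3.2] Mz 0.02 M [-2.97  2.83] p [32.67 37.68 47.69] t [-0.012  0.018 -0.061]
[36.73 40.2  49.29] [ 0.36 -0.59 -0.1 ] F [-16.7 -16.6   2. ] Mz 0.024 M [-2.98  2.87] p [32.69 37.69 47.72] t [-0.004  0.011 -0.069]
[36.76 40.24 49.33] [ 0.37 -0.59 -0.09] F [-16.5 -16.8   1.7] Mz -0.006 M [-3.01  2.84] p [32.69 37.69 47.69] t [-0.007  0.013 -0.061]
39.225
railL 1741 50.05 x-slope deg 0.16
railR 1703 50.09 x-slope deg 0.16
```

View pics/w6.png

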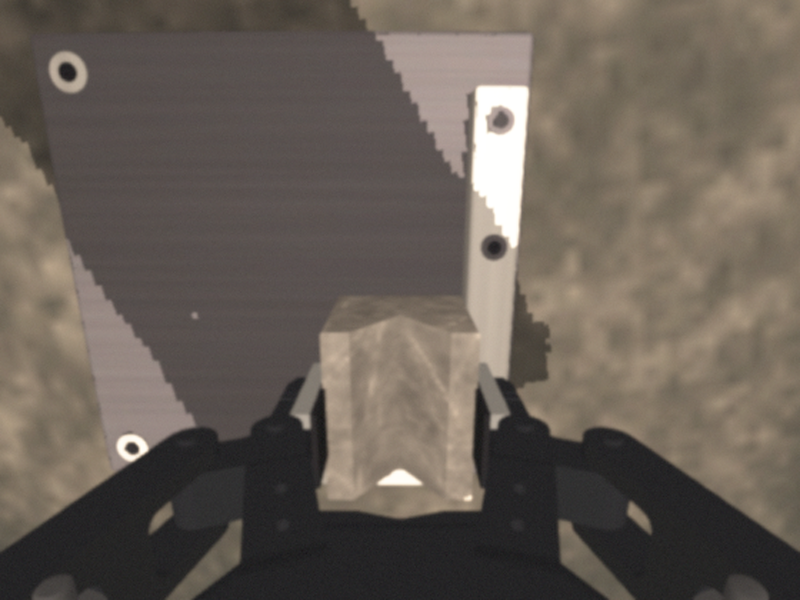

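View pics/crop6s.png

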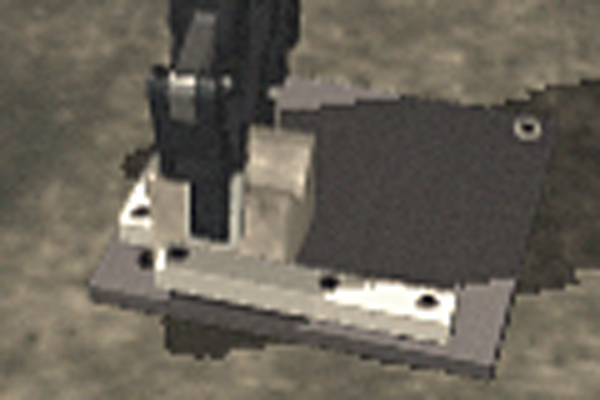

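Both views show the block seated in the corner. In the wrist view its right side lies along the side stop face at column 470, and its far end meets the end stop at row 485, groove up and towards the end stop. As a last offline check, I'll compare the rail slope with the plate slope, before (w5) and now (w6).

Run:
```python
from h import *
for t,dx,dy in(('w5',-14.6,-11.6),('w6',0,0)):
    im=np.load(f'pics/{t}.npy',allow_pickle=True).item(); P=cloud(im,im['wfc']); L=(P[...,:2]-NT)@RN*1e3; z=P[...,2]*1e3
    for n,lo,hi,z0,xa,xb in(('railL',18+dy,24+dy,50,5+dx,58+dx),('railR',52+dy,58+dy,50,5+dx,58+dx),('plate',-70,0,10,-70,40)):
        m=(L[...,1]>lo)&(L[...,1]<hi)&(L[...,0]>xa)&(L[...,0]<xb)&(np.abs(z-z0)<3)
        k=np.linalg.lstsq(np.c_[L[m],np.ones(m.sum())],z[m],rcond=None)[0]; print(t,n,m.sum(),z[m].mean().round(2),'slopes deg',np.degrees(k[:2]).round(2))
from servo import *
F,M=force(); print(F.round(1),M.round(2),pos(),tilt(),r.current_opening(),r.current_t())
```

```text
w5 railL 1702 50.01 slopes deg [ 0.12 -2.38]
w5 railR 1688 50.03 slopes deg [ 0.19 -0.3 ]
w5 plate 27955 10.05 slopes deg [ 0.03 -0.04]
w6 railL 1720 50.09 slopes deg [-0.03 -2.41]
w6 railR 1685 50.12 slopes deg [-0.02  0.71]
w6 plate 31246 10.04 slopes deg [ 0.02 -0.04]
[-16.2 -17.2   1.5] [-3.03  2.84 -0.01] [32.70295013 37.66686401 47.68752969] [-0.008  0.014 -0.064] 0.4963942721144025 39.3667
```

```bash
python3 -c "
from cell import r
print(r.hand_in())"
```

```text
the job is handed in; nothing more can be done
None
```

I laid the bolt in the parts dish and handed in at about 39 s with the vee block still held in the nest corner, groove towards the end stop, flat on the plate and pressed about 16–17 N against each stop; the force readings indicate both pins are in, and I never moved the step block.

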